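# Set the lash on a valve adjuster

## Robot

A 6-joint arm with a two-finger parallel gripper is mounted at the origin on a cart in front of the work surface, level with it; the furniture and walls round the work are solid. World frame = base frame: x ahead of the robot, y to its left, z up, the work surface at z = 0. Lengths are in m, angles in degrees, forces in N, time in s.
With the tool pointing down it reaches from about 0.25 to 0.725 m from the base axis. Payload 9.7 kg.
Tool frame: the origin (TCP) lies at the very end of the fingers, on their centre line; the grasp point (between the pads) lies grasp_offset behind it (grasp_offset is the distance from the TCP to the grasp point, in m); z points along the fingers, y is the line along which they close (so a half turn about z gives the same grasp; the last joint's range is limited). The gripper opens to 85 mm and grips with 20 to 120 N. Pads are 22 mm wide; open, the fingers measure 114 mm over their backs; the gripper's body (76 mm by 85 mm) begins 54 mm behind the grasp point. The pads swing forward as they close: fully open they stand 13 mm farther back than shut.
Start: joints at [-67.895, 4.979, 10.078, 95.1, 0, 90], TCP at [0.207, -0.51, 0.231] pointing down, gripper open.
Joint ranges: [-179.16, 179.16], [-48.56, 103.87], [-65.8, 70.77], [-126.05, 130.52], [-82.76, 87.17], [-180, 180]. Speed limits (degrees/s): [127.2, 127.2, 147.25, 180, 180, 180].

## Interface

Orientations are given as [roll, pitch, yaw] about the fixed x, y, z axes, in that order (R = Rz(yaw) Ry(pitch) Rx(roll)).
In Python, from workcell import get_obs, camera, calibration, job_done, recognise, cut_out, mark_of, grasp_offset gives the robot as it stands.
- The arm moves only by the tool servo_tool, never from a script. Its argument "moves" is a list of rows, each a list of 3 entries, a list of its own where there are three numbers: the turn, a rotation vector about the tool's x, y, z in degrees, then the shift along the tool's x, y, z in m, then the opening in per cent of the stroke, from 0 (shut) to 100 (fully open). In form: [[[ax, ay, az], [x, y, z], claw], ...]. A call has 1 to 12 rows; each row shifts and turns the commanded pose from where the row before left it, along the tool's axes as they then stand; what a row does not reach is not made up. A row lasts 1/10 s, in which the tool goes at most 50 mm and 8.59 degrees, less where a joint would pass 70% of its speed; a pose out of reach is approached as far as the arm can. A call is refused whole if a number of a shift passes 0.05 or a number of a turn 8.59, either way. A call with a gripper value outside its range is refused whole. The fingers move at their own pace and stop on an object; "force" is the grip in N (left out, the last holds). Time passes only in rows, so rows that do not move let the fingers close. It gives the time, the measured TCP pose, the force, the opening and the grip force at its end, in the units of the state.
- get_obs(): the state, without advancing time (a new reading comes with each control period).
- camera(name): name is "scene" or "top" or "wrist"; returns (picture, depth): 400x640x3 uint8, red, green, blue; 400x640 float32, m along the optical axis (not along the pixel's ray), 0 where there is no reading.
- calibration(name): a dict with "camera_matrix" (3x3 intrinsics, pixels), "dist" ([k1, k2, p1, p2, k3] as OpenCV has them; the pictures are not rectified), "R" (3x3) and "t" (3): a world point X has camera coordinates R X + t. Camera axes: x right, y down, z forward; pixel columns grow to the right and rows downward; lengths in m; the calibration is good to about 2 mm. A picture is of the moment at which its call begins: read the wrist's pose just before it. calibration takes no time and is no camera call; for the wrist camera it gives the pose at the moment of the call.
- job_done(): hands the job in; it is judged then, once.
Trained networks look in the newest picture that a camera, given by its name, has taken for a name from the list of things; names that differ only in an ending like _2 or _b are one class to them, and where a whole thing is asked for, a point or a joint stands for the part that bears it (a point fixed in the world has none). Each returns a list of dicts, best first, with "score" (0 to 1); they miss things now and then, are a little off and sometimes report something else, mostly with a low value. They report only what shows in the picture. A call takes as long as a camera call.
- recognise(name, camera): "xyz" ([x, y, z] in m, in the coordinates of the camera as it stood for that picture, good to about 4 mm: the middle of the surface that is visible of it).
- cut_out(name, camera): "mask" (400x640 bool, what is visible of it).
- mark_of(name, camera): "xyz" ([x, y, z] in m, in the coordinates of the camera as it stood for that picture, good to about 4 mm: a listed point, or the origin of a listed thing).
The state is a dict: "time": time; "q": joint angles; "qd": joint speeds; "joint_efforts": joint torques, N m; "ee_pos": TCP position; "tcp_rot": TCP orientation; "wrist_force": force on the tool from outside, world axes, zero at the start; "torque": the same for the moment, N m; "opening": finger opening in m; "grasp_force": force on a finger pad.
Only numpy, scipy, OpenCV 4.12 (cv2) and the standard library are available. Lean on these libraries where they do the work, as an engineer would, in place of code of your own. Each camera call takes 0.05 s, during which the arm holds its last target. There are 200 camera calls.

## Task

Set the valve lash on the green setting stand. Turn the red wing handle clockwise (seen from above) until the screw bottoms firmly on the valve stem, without forcing it; back it off a quarter of a turn, then swing the black-knobbed locking lever right over to its stop to lock it. Let go, and leave the other things on the bench where they are.

Things in the scene. Friction and masses are not known exactly. Their poses are not given: they have to be found in the camera images.
- stand: Green setting stand, fixed to the bench: base plate 110 x 210 x 12 mm, a column on its +x side, an arm carrying the adjuster screw. Origin on the bench under the screw's axis, z up. Here the plate spans x -45..65, y -145..65 mm; the lever's pivot is at x 0, y -75 mm. Only the red handle and the lever's knob rise above 90 mm.
- screw_grip (a point): Centre of the red wing handle, on the screw's vertical axis, 118 mm above the bench: an upright slab 46 mm long (x axis, towards the end with the white stripe), 14 thick (y), 36 high (100 to 136 mm above the bench). Below it only a 14 mm neck down to the boss top at 90 mm. Stays at its height; turns at most 2.4 rad either way from the start, drag 0.04 N m, stays where left.
- screw_tip: The screw's steel end below the arm, 11 mm diameter. Origin on its axis, hidden inside the arm. Moves only up and down: the handle, turned clockwise seen from above, drives it down. It starts 0.5 to 1.4 rad of handle turn short of the stem, differently each time.
- valve_stem: Steel valve stem, 11 mm diameter, with brass collar and spring, upright under the screw. Origin on its axis, at its foot; its height varies 3 mm, so the bottom must be felt. It is felt as a sudden rise of torque: 0.1 to 0.2 N m over the drag is firmly bottomed (it gives under 0.03 rad of handle turn per 0.05 N m), over 0.3 N m bruises it.
- lock_lever (a joint): Angle of the locking lever, rad: 0 open (arm to the -x side), 1.0 locked against its stop (arm to the +x side); starts at 0 to 0.2. It swings counterclockwise seen from above about a vertical pivot, drag 0.1 N m, stays where left. At q the arm points from the pivot, in the stand's frame, along (sin(q-0.5), -cos(q-0.5)).
- lever_knob (a point): Centre of the upright black cylindrical knob (20 mm diameter, from 74 to 110 mm above the bench) at the end of the lever's 55 mm arm, 90 mm above the bench. The thin steel arm below it is 9 mm thick at 68 mm height.
- lever_pivot (a point): Point on the lever's pivot axis at the height of the knob's centre (90 mm above the bench); the pivot's metal below it ends at 76 mm.
- oil_can: Bystander: pump oil can with bent spout, 188 mm high. Origin under its centre.
- spanner_19: Bystander: steel combination spanner 260 mm long, lying flat.
- screwdriver: Bystander: flat screwdriver with red handle, 248 mm long, lying.
- bearing: Bystander: ball bearing 68 mm diameter, 20 mm high, lying flat.

How it is judged:
By the outcome, as a careful person would: the job done as asked, in the order asked, and still so for the second after the job is handed in, with the robot touching nothing.
It also fails if it takes over 72 s, if anything falls off the work surface, if the arm or the gripper's body presses on something with over 40 N, if the wrist force passes 120 N, or if a joint passes its speed limit or range.

## Working session

There is one attempt and no reset: what is moved stays moved. The work goes in short steps, Python scripts to look and compute and a tool call to move; the robot and the scene stay as the last step left them, time stands still between calls to the robot, and variables do not carry over. Pictures are saved under pics/ and viewed, at most 10 in all, crops included, and the job is handed in when it is done.

Besides the shell and the picture viewer there is one more tool, called after "Request:" as name([rows], argument=value, ...), one row to a line, values as JSON. servo_tool: Moves the arm, as the interface text tells. Its arguments: {"type":"object","properties":{"moves":{"type":"array"},"force":{"type":"number"}},"required":["moves"]}

```bash
mkdir -p pics; cat > h.py <<'E'
import numpy as np, cv2
from workcell import *
def w(cam,p):
    c=calibration(cam); return np.array(c["R"]).T@(np.array(p)-np.array(c["t"]))
def look(cam,names,fn=None):
    im,d=camera(cam)
    if fn: cv2.imwrite("pics/"+fn,im[:,:,::-1])
    for f,n in names:
        r=f(n,cam)
        print(cam,f.__name__,n,[(round(x["score"],2),w(cam,x["xyz"]).round(4).tolist()) for x in r[:2]])
    return im,d
E
python3 - <<'E'
from h import *
print(grasp_offset() if callable(grasp_offset) else grasp_offset); print(get_obs())
N=[(mark_of,n) for n in("stand","screw_grip","lever_knob","lever_pivot","valve_stem","oil_can","spanner_19","screwdriver","bearing")]
look("scene",N,"s1.png"); look("top",N,"t1.png")
E
```

```text
0.0187
{'time': 0.0, 'q': array([-6.78963921e+01,  5.01236924e+00,  1.00337695e+01,  9.50990760e+01,
       -1.92248351e-04,  8.99974486e+01]), 'qd': array([-0.02488431, -0.06277158,  0.03726252,  0.04335018, -0.01783312,
       -0.10725228]), 'joint_efforts': array([-1.99770700e-03, -5.20377374e+01,  4.64811337e+01,  1.59183552e-02,
       -6.51638879e-05, -3.27740565e-06]), 'ee_pos': array([ 0.20686861, -0.50936647,  0.23056476]), 'tcp_rot': array([-1.79922324e+02,  1.88789276e-04,  2.21061596e+01]), 'wrist_force': array([0.24244701, 0.97761988, 0.6762623 ]), 'torque': array([-0.02444795, -0.01417257,  0.00533798]), 'grasp_force': 0.0, 'opening': 0.08518253912510106}
scene call stand [(0.59, [0.4972, 0.2032, -0.0015])]
scene call screw_grip [(0.42, [0.5025, 0.21, 0.119])]
scene call lever_knob [(0.73, [0.4622, 0.0842, 0.092]), (0.72, [0.5015, 0.2066, -0.001])]
scene call lever_pivot [(0.66, [0.4994, 0.2068, -0.0008]), (0.44, [0.485, 0.1347, 0.0875])]
scene call valve_stem [(0.54, [0.4966, 0.2085, 0.0118])]
scene call oil_can [(0.92, [0.5084, 0.4675, -0.0022])]
scene call spanner_19 [(0.85, [0.368, 0.5254, 0.0034])]
scene call screwdriver [(0.3, [0.3697, 0.5288, 0.003])]
scene call bearing [(0.48, [0.6429, -0.0408, -0.0049])]
top call stand [(0.75, [0.4864, 0.129, 0.0834]), (0.58, [0.5, 0.2065, -0.0009])]
top call screw_grip [(0.55, [0.4966, 0.209, 0.1135])]
top call lever_knob [(0.6, [0.4636, 0.0843, 0.0894])]
top call lever_pivot [(0.4, [0.4875, 0.1299, 0.0852])]
top call valve_stem []
top call oil_can [(0.83, [0.5092, 0.4656, -0.0013])]
top call spanner_19 [(0.81, [0.3672, 0.5257, 0.0012])]
top call screwdriver [(0.75, [0.4124, -0.3552, -0.0038])]
top call bearing [(0.65, [0.6417, -0.0372, -0.0021])]
```

```bash
python3 - <<'E'
from h import *
c=calibration("top");print(c["camera_matrix"],c["R"],c["t"])
im=cv2.imread("pics/t1.png");s=cv2.imread("pics/s1.png")
def px(cam,P):
    c=calibration(cam);return cv2.projectPoints(np.array([P],float),cv2.Rodrigues(np.array(c["R"]))[0],np.array(c["t"]),np.array(c["camera_matrix"]),np.array(c["dist"]))[0].ravel()
u,v=px("top",[.49,.15,.1]).astype(int);print(u,v)
a=cv2.resize(im[max(v-75,0):v+75,max(u-100,0):u+100],(800,600),interpolation=cv2.INTER_CUBIC)
cv2.imwrite("pics/t1c.png",a)
# handle in top: red pixels near
hsv=cv2.cvtColor(im,cv2.COLOR_BGR2HSV);m=((hsv[...,0]<10)|(hsv[...,0]>170))&(hsv[...,1]>130)&(hsv[...,2]>60)
U,V=px("top",[.4985,.208,.136]);yy,xx=np.mgrid[:400,:640];m&=np.hypot(xx-U,yy-V)<40
p=np.argwhere(m)[:,::-1].astype(np.float32);print(len(p),U,V,cv2.minAreaRect(p))
E
```

```text
[[396.54860273   0.         311.67325013]
 [  0.         396.54860273 198.15292793]
 [  0.           0.           1.        ]] [[-0.01319553 -0.99979985 -0.01503805]
 [-0.99033474  0.0151443  -0.13786859]
 [ 0.13806874  0.01307346 -0.99033636]] [0.1148418  0.49843318 1.29254278]
298 198
49 278.8591705806022 194.65386847985246 ((280.20269775390625, 196.28378295898438), (4.767570495605469, 11.343530654907227), 9.462322235107422)
```

View pics/t1c.png

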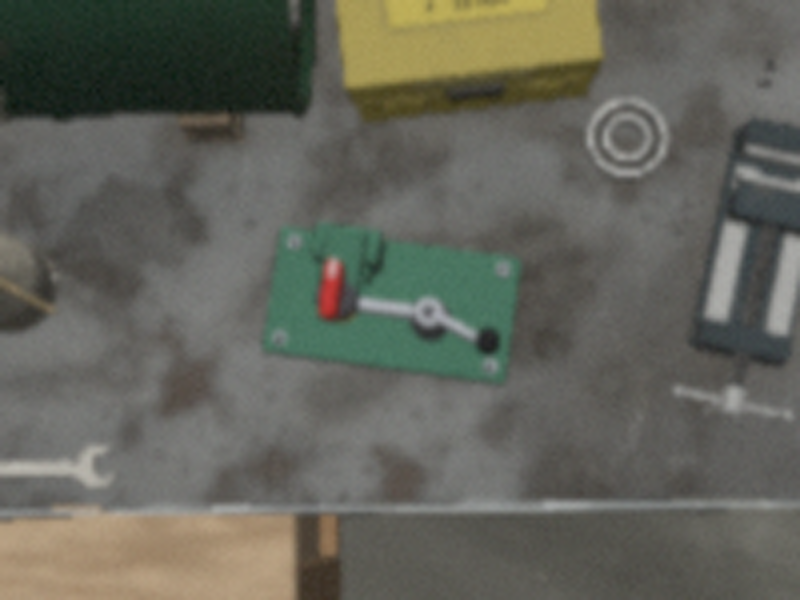

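View pics/s1.png

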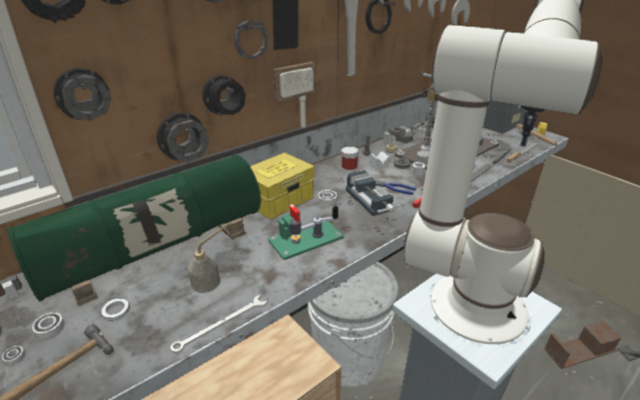

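Top crop: red handle at about (332,288) with its stripe end up (+x), lever pivot (428,310), knob (487,341). The scene view shows the stand clear of its neighbours. I'll move above it for a near look.

Request:
servo_tool([
  [[0,0,0],[0.0205,-0.0213,-0.002],100],
  [[0,0,0],[0.0205,-0.0213,-0.002],100],
  [[0,0,0],[0.0205,-0.0213,-0.002],100],
  [[0,0,0],[0.0205,-0.0213,-0.002],100],
  [[0,0,0],[0.0205,-0.0213,-0.002],100],
  [[0,0,0],[0.0205,-0.0213,-0.002],100],
  [[0,0,0],[0.0205,-0.0213,-0.002],100],
  [[0,0,0],[0.0205,-0.0213,-0.002],100],
  [[0,0,0],[0.0205,-0.0213,-0.002],100],
  [[0,0,0],[0.0205,-0.0213,-0.002],100],
  [[0,0,0],[0.0205,-0.0213,-0.002],100],
  [[0,0,0],[0.0205,-0.0213,-0.002],100],
])

```text
time: 2.2
ee_pos: [0.3389, -0.1791, 0.2556]
tcp_rot: [180.0, -0.0, 22.1]
wrist_force: [0.0, -0.7, -0.1]
opening: 0.0857
grasp_force: 0.0
```

Request:
servo_tool([
  [[0,0,0],[0.0205,-0.0213,-0.002],100],
  [[0,0,0],[0.0205,-0.0213,-0.002],100],
  [[0,0,0],[0.0205,-0.0213,-0.002],100],
  [[0,0,0],[0.0205,-0.0213,-0.002],100],
  [[0,0,0],[0.0205,-0.0213,-0.002],100],
  [[0,0,0],[0.0205,-0.0213,-0.002],100],
  [[0,0,0],[0.0205,-0.0213,-0.002],100],
  [[0,0,0],[0.0205,-0.0213,-0.002],100],
  [[0,0,0],[0.0205,-0.0213,-0.002],100],
  [[0,0,0],[0.0205,-0.0213,-0.002],100],
  [[0,0,0],[0.0205,-0.0213,-0.002],100],
  [[0,0,0],[0.0205,-0.0213,-0.002],100],
])

```text
time: 3.4
ee_pos: [0.4707, 0.1505, 0.2795]
tcp_rot: [180.0, -0.0, 22.1]
wrist_force: [-0.8, -0.1, 0.4]
opening: 0.0852
grasp_force: 0.0
```

Request:
servo_tool([
  [[0,0,7],[0,0,0],100],
  [[0,0,7],[0,0,0],100],
  [[0,0,7],[0,0,0],100],
  [[0,0,7],[0,0,0],100],
  [[0,0,0],[0,0,0],100],
  [[0,0,0],[0,0,0],100],
  [[0,0,0],[0,0,0],100],
])

```text
time: 4.1
ee_pos: [0.485, 0.0444, 0.2794]
tcp_rot: [-175.5, 0.8, 2.6]
wrist_force: [-0.1, -0.2, 0.2]
opening: 0.0855
grasp_force: 0.0
```

```bash
cat >> h.py <<'E'
def px(cam,P):
    c=calibration(cam);return cv2.projectPoints(np.array([P],float),cv2.Rodrigues(np.array(c["R"]))[0],np.array(c["t"]),np.array(c["camera_matrix"]),np.array(c["dist"]))[0].ravel()
def topplane(cam,mask,z):
    "world xy of mask pixels put on plane z"
    c=calibration(cam);R=np.array(c["R"]);t=np.array(c["t"])
    p=np.argwhere(mask)[:,::-1].astype(np.float32)
    n=cv2.undistortPoints(p[:,None],np.array(c["camera_matrix"]),np.array(c["dist"]))[:,0]
    r=np.c_[n,np.ones(len(n))]@R; o=-R.T@t
    return o+r*((z-o[2])/r[:,2])[:,None]
def cloud(cam,mask,d):
    c=calibration(cam);R=np.array(c["R"]);t=np.array(c["t"])
    m=mask&(d>0);p=np.argwhere(m)[:,::-1].astype(np.float32)
    n=cv2.undistortPoints(p[:,None],np.array(c["camera_matrix"]),np.array(c["dist"]))[:,0]
    return (np.c_[n,np.ones(len(n))]*d[m][:,None]-t)@R
E
python3 - <<'E'
from h import *
o=get_obs();print(o["ee_pos"],o["tcp_rot"],o["q"],o["time"])
N=[(mark_of,n) for n in("stand","screw_grip","lever_knob","lever_pivot")]
im,d=look("wrist",N,"w1.png")
for n in("screw_grip","lever_knob"):
    r=cut_out(n,"wrist")
    if not r: continue
    P=cloud("wrist",r[0]["mask"],d); print(n,r[0]["score"],len(P),np.percentile(P,[2,50,98],axis=0).round(4).tolist())
    z=np.percentile(P[:,2],95); T=P[P[:,2]>z-.006]; print(T.mean(0),cv2.minAreaRect(T[:,:2].astype(np.float32)*1000))
E
```

```text
[0.48504395 0.0443924  0.27942474] [-175.46493253    0.75538067    2.6350749 ] [  2.57794005  -1.61769014   8.63475525 101.01235709   4.53431198
 179.94269075] 4.1
wrist call stand [(0.96, [0.5005, 0.2072, 0.001])]
wrist call screw_grip []
wrist call lever_knob [(0.88, [0.4608, 0.0873, 0.088])]
wrist call lever_pivot [(0.64, [0.4904, 0.1328, 0.0897])]
screw_grip 0.81 1347 [[0.479, 0.1962, 0.09], [0.5019, 0.2009, 0.1294], [0.5228, 0.2128, 0.1361]]
[0.50137454 0.20417071 0.13406616] ((500.22552490234375, 205.4014892578125), (14.523406028747559, 45.99736022949219), 82.58848571777344)
lever_knob 0.57 904 [[0.4561, 0.076, 0.0651], [0.4747, 0.106, 0.0719], [0.4994, 0.1403, 0.1097]]
[0.46327717 0.08407963 0.10786173] ((462.96429443359375, 84.4991455078125), (18.106412887573242, 17.114948272705078), 66.30846405029297)
```

View pics/w1.png

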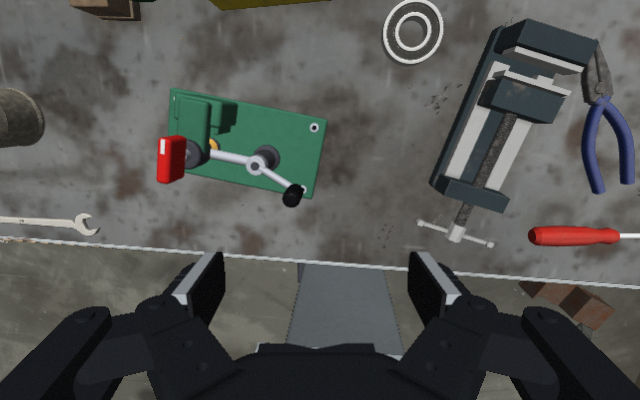

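The q6 limit was reached, so I'll use the half-turned grasp (yaw 172.6°).

Request:
servo_tool([
  [[0,0,-8.5],[0,0,0],100],
  [[-4.57,0.13,0],[0,0,0],100],
  [[0,0,-8.5],[0,0,0],100],
  [[0,0,-8.5],[0,0,0],100],
  [[0,0,-8.5],[0,0,0],100],
  [[0,0,-8.5],[0,0,0],100],
  [[0,0,-8.5],[0,0,0],100],
  [[0,0,-8.5],[0,0,0],100],
  [[0,0,-8.5],[0,0,0],100],
  [[0,0,-8.5],[0,0,0],100],
  [[0,0,-8.5],[0,0,0],100],
  [[0,0,-8.5],[0,0,0],100],
])

```text
time: 5.65
ee_pos: [0.4851, 0.0441, 0.2793]
tcp_rot: [180.0, -0.0, 96.4]
wrist_force: [-0.0, -0.2, -0.1]
opening: 0.0858
grasp_force: 0.0
```

Request:
servo_tool([
  [[0,0,-8.5],[0,0,0],100],
  [[0,0,-8.5],[0,0,0],100],
  [[0,0,-8.5],[0,0,0],100],
  [[0,0,-8.5],[0,0,0],100],
  [[0,0,-8.5],[0,0,0],100],
  [[0,0,-8.5],[0,0,0],100],
  [[0,0,-8.5],[0,0,0],100],
  [[0,0,-8.5],[0,0,0],100],
  [[0,0,-8.5],[0,0,0],100],
  [[0,0,0],[0,0,0],100],
  [[0,0,0],[0,0,0],100],
  [[0,0,0],[0,0,0],100],
])

```text
time: 6.85
ee_pos: [0.4851, 0.044, 0.2793]
tcp_rot: [180.0, 0.0, 172.4]
wrist_force: [0.1, 0.5, -0.3]
opening: 0.0852
grasp_force: 0.0
```

Request:
servo_tool([
  [[0,0,0],[0.001,0.027,0],100],
  [[0,0,0],[0.001,0.027,0],100],
  [[0,0,0],[0.001,0.027,0],100],
  [[0,0,0],[0.001,0.027,0],100],
  [[0,0,0],[0.001,0.027,0.02],100],
  [[0,0,0],[0.0016,0.0271,0.02],100],
  [[0,0,0],[0,0,0.02],100],
  [[0,0,0],[0,0,0],100],
  [[0,0,0],[0,0,0],100],
])

```text
time: 7.75
ee_pos: [0.4995, 0.2053, 0.2199]
tcp_rot: [180.0, 0.0, 172.5]
wrist_force: [0.3, 0.2, 0.4]
opening: 0.0854
grasp_force: 0.0
```

```bash
python3 - <<'E'
from h import *
o=get_obs();print(o["ee_pos"],o["tcp_rot"],o["q"],o["time"],o["torque"])
N=[(mark_of,n) for n in("stand","screw_grip","lever_knob","lever_pivot")]
im,d=look("wrist",N,"w2.png")
for n in("screw_grip","lever_knob"):
    r=cut_out(n,"wrist")
    if not r: continue
    P=cloud("wrist",r[0]["mask"],d); print(n,r[0]["score"],len(P))
    z=np.percentile(P[:,2],95); T=P[P[:,2]>z-.004]; print(z,T.mean(0),cv2.minAreaRect(T[:,:2].astype(np.float32)*1000))
E
```

```text
[0.4994618  0.20532019 0.21988025] [1.79974079e+02 1.92411352e-02 1.72470542e+02] [2.23399188e+01 3.33587578e+00 7.06788267e+00 9.37024122e+01
 1.28955801e-02 2.98693755e+01] 7.75 [-0.02041116 -0.01618522 -0.00936063]
wrist call stand [(0.94, [0.5034, 0.207, -0.0036])]
wrist call screw_grip [(0.68, [0.5051, 0.202, 0.1139])]
wrist call lever_knob [(0.79, [0.4627, 0.0865, 0.0878])]
wrist call lever_pivot [(0.7, [0.4861, 0.1355, 0.091])]
screw_grip 0.74 1110
0.13660159773316147 [0.50029807 0.20602007 0.13512783] ((501.1724853515625, 206.18678283691406), (13.198100090026855, 44.65978240966797), 82.07029724121094)
lever_knob 0.91 1480
0.10941473306511246 [0.46245957 0.08642292 0.10848594] ((462.61273193359375, 86.23863983154297), (16.538593292236328, 16.59607696533203), 71.52399444580078)
```

View pics/w2.png

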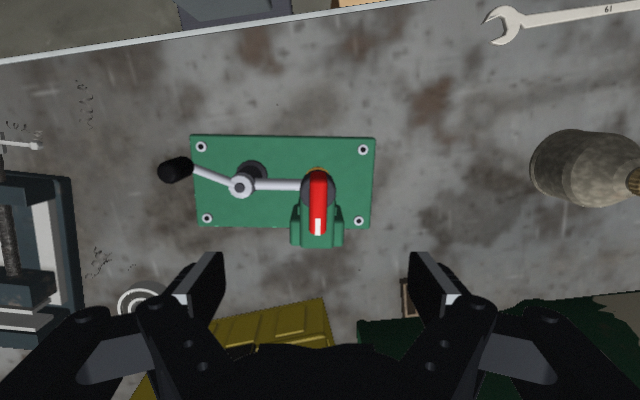

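Picture: the red handle is at (317,200), midway between the fingers, with the knob at (175,169). Descending and gripping.

Request:
servo_tool([
  [[0,0,0],[-0.0014,0.0009,0.026],100],
  [[0,0,0],[0,0,0.03],100],
  [[0,0,0],[0,0,0.03],100],
  [[0,0,0],[0,0,0.03],100],
  [[0,0,0],[0,0,0],60],
  [[0,0,0],[0,0,0],30],
  [[0,0,0],[0,0,0],0],
  [[0,0,0],[0,0,0],0],
  [[0,0,0],[0,0,0],0],
  [[0,0,0],[0,0,0],0],
  [[0,0,0],[0,0,0],0],
  [[0,0,0],[0,0,0],0],
], force=40)

```text
time: 9.3
ee_pos: [0.5019, 0.2063, 0.1049]
tcp_rot: [179.9, 0.2, 172.5]
wrist_force: [0.1, -1.0, 7.1]
opening: 0.0136
grasp_force: 39.5
```

```bash
cat > o.py <<'E'
from h import *
o=get_obs()
for k in("time","ee_pos","tcp_rot","wrist_force","torque","opening","grasp_force"):print(k,np.round(o[k],4))
print("q6",o["q"][5],"j6",o["joint_efforts"][5])
E
python3 o.py
```

```text
time 9.3
ee_pos [0.5019 0.2063 0.1049]
tcp_rot [1.799235e+02 1.586000e-01 1.725335e+02]
wrist_force [ 0.0795 -1.0229  7.1169]
torque [-0.4677  0.0737 -0.0712]
opening 0.0136
grasp_force 39.4545
q6 29.820405410905536 j6 -0.030692468862980604
```

Request:
servo_tool([
  [[0,0,4],[0,0,0],0],
  [[0,0,4],[0,0,0],0],
  [[0,0,4],[0,0,0],0],
  [[0,0,4],[0,0,0],0],
  [[0,0,4],[0,0,0],0],
])

```text
time: 9.8
ee_pos: [0.5017, 0.2058, 0.1049]
tcp_rot: [179.9, 0.1, 152.4]
wrist_force: [-1.3, -4.9, 7.6]
opening: 0.0135
grasp_force: 39.6
```

```bash
python3 o.py
```

```text
time 9.8
ee_pos [0.5017 0.2058 0.1049]
tcp_rot [1.799398e+02 1.359000e-01 1.523532e+02]
wrist_force [-1.2848 -4.9145  7.5698]
torque [-1.1566  0.2339  0.0601]
opening 0.0135
grasp_force 39.5981
q6 49.98033154381801 j6 -1.094418615102768
```

Request:
servo_tool([
  [[0,0,4],[0,0,0],0],
  [[0,0,4],[0,0,0],0],
  [[0,0,0],[0,0,0],0],
])

```text
time: 10.1
ee_pos: [0.5016, 0.2056, 0.1049]
tcp_rot: [180.0, 0.1, 144.4]
wrist_force: [-2.2, -5.6, 7.9]
opening: 0.0136
grasp_force: 39.7
```

```bash
cat > t.py <<'E'
from h import *
o=get_obs();T=o["torque"];F=o["wrist_force"];print(o["time"],"yaw",o["tcp_rot"][2].round(2),"F",F.round(1),"Tz",T.round(3),"pos",o["ee_pos"].round(4))
E
python3 t.py
```

```text
10.1 yaw 144.37 F [-2.2 -5.6  7.9] Tz [-1.23   0.385 -0.033] pos [0.5016 0.2056 0.1049]
```

Request:
servo_tool([
  [[0,0,1],[0,0,0],0],
  [[0,0,1],[0,0,0],0],
  [[0,0,0],[0,0,0],0],
])

```text
time: 10.4
ee_pos: [0.5015, 0.2055, 0.1049]
tcp_rot: [180.0, 0.1, 142.5]
wrist_force: [-2.6, -6.4, 7.7]
opening: 0.0137
grasp_force: 39.8
```

```bash
python3 t.py
```

```text
10.4 yaw 142.47 F [-2.6 -6.4  7.7] Tz [-1.282  0.404 -0.08 ] pos [0.5015 0.2055 0.1049]
```

```bash
cat > t.py <<'E'
from h import *
import sys
n=int(sys.argv[1]) if len(sys.argv)>1 else 4
A=[]
for i in range(n):
    if i: camera("wrist")
    o=get_obs();A.append(np.r_[o["torque"],o["wrist_force"],o["joint_efforts"][5]])
A=np.array(A);print(round(o["time"],2),"yaw",o["tcp_rot"][2].round(2),"pos",o["ee_pos"].round(4),"mean",A.mean(0).round(3),"\nTz",A[:,2].round(3),"j6",A[:,6].round(3))
E
python3 t.py 8
```

```text
10.75 yaw 142.5 pos [0.5016 0.2055 0.1049] mean [-1.286e+00  4.130e-01 -2.000e-03 -2.013e+00 -6.298e+00  7.763e+00
  5.000e-03] 
Tz [-0.08  -0.026  0.019  0.041  0.041  0.009  0.002 -0.019] j6 [ 0.179  0.042 -0.014 -0.029 -0.033 -0.033 -0.034 -0.034]
```

Request:
servo_tool([
  [[0,0,1],[0,0,0],0],
  [[0,0,1],[0,0,0],0],
  [[0,0,0],[0,0,0],0],
  [[0,0,0],[0,0,0],0],
])

```text
time: 11.15
ee_pos: [0.5015, 0.2055, 0.1049]
tcp_rot: [180.0, 0.1, 140.5]
wrist_force: [-2.1, -5.8, 8.2]
opening: 0.0133
grasp_force: 39.8
```

```bash
python3 t.py 5
```

```text
11.35 yaw 140.51 pos [0.5015 0.2055 0.1049] mean [-1.355  0.471 -0.033 -2.219 -5.947  7.988 -0.028] 
Tz [ 0.014 -0.05  -0.05  -0.042 -0.04 ] j6 [-0.014 -0.029 -0.032 -0.033 -0.033]
```

Request:
servo_tool([
  [[0,0,1],[0,0,0],0],
  [[0,0,1],[0,0,0],0],
  [[0,0,0],[0,0,0],0],
  [[0,0,0],[0,0,0],0],
])

```text
time: 11.75
ee_pos: [0.5015, 0.2054, 0.1049]
tcp_rot: [180.0, 0.1, 138.5]
wrist_force: [-2.7, -6.9, 7.8]
opening: 0.0138
grasp_force: 39.8
```

```bash
python3 t.py 5
```

```text
11.95 yaw 138.5 pos [0.5015 0.2054 0.1049] mean [-1.393  0.483 -0.016 -2.675 -6.424  8.474 -0.028] 
Tz [ 0.034 -0.048 -0.021 -0.044 -0.002] j6 [-0.013 -0.028 -0.032 -0.033 -0.033]
```

Request:
servo_tool([
  [[0,0,1.5],[0,0,0],0],
  [[0,0,0],[0,0,0],0],
  [[0,0,0],[0,0,0],0],
  [[0,0,0],[0,0,0],0],
])

```text
time: 12.35
ee_pos: [0.5015, 0.2054, 0.1049]
tcp_rot: [180.0, 0.1, 137.0]
wrist_force: [-2.7, -6.7, 8.2]
opening: 0.0134
grasp_force: 39.8
```

```bash
python3 t.py 3
```

```text
12.45 yaw 137.0 pos [0.5014 0.2054 0.1049] mean [-1.414  0.556 -0.064 -2.846 -7.018  8.043 -0.032] 
Tz [-0.087 -0.052 -0.053] j6 [-0.031 -0.032 -0.032]
```

Request:
servo_tool([
  [[0,0,1.5],[0,0,0],0],
  [[0,0,0],[0,0,0],0],
  [[0,0,0],[0,0,0],0],
  [[0,0,0],[0,0,0],0],
])

```text
time: 12.85
ee_pos: [0.5014, 0.2054, 0.1049]
tcp_rot: [180.0, 0.1, 135.5]
wrist_force: [-3.5, -6.8, 8.7]
opening: 0.0132
grasp_force: 39.9
```

```bash
python3 t.py 3
```

```text
12.95 yaw 135.5 pos [0.5014 0.2054 0.1049] mean [-1.442  0.577 -0.049 -3.206 -7.16   9.132 -0.032] 
Tz [-0.054 -0.095  0.001] j6 [-0.031 -0.032 -0.032]
```

Request:
servo_tool([
  [[0,0,1.5],[0,0,0],0],
  [[0,0,0],[0,0,0],0],
  [[0,0,0],[0,0,0],0],
  [[0,0,0],[0,0,0],0],
])

```text
time: 13.35
ee_pos: [0.5014, 0.2054, 0.1049]
tcp_rot: [180.0, 0.1, 134.0]
wrist_force: [-2.8, -5.8, 9.1]
opening: 0.0139
grasp_force: 39.9
```

```bash
python3 t.py 3
```

```text
13.45 yaw 134.0 pos [0.5014 0.2053 0.1049] mean [-1.477e+00  6.120e-01 -3.000e-03 -2.974e+00 -6.452e+00  8.792e+00
 -3.100e-02] 
Tz [ 0.025 -0.014 -0.019] j6 [-0.03  -0.032 -0.032]
```

Request:
servo_tool([
  [[0,0,1.5],[0,0,0],0],
  [[0,0,0],[0,0,0],0],
  [[0,0,0],[0,0,0],0],
  [[0,0,0],[0,0,0],0],
])

```text
time: 13.85
ee_pos: [0.5014, 0.2053, 0.1049]
tcp_rot: [180.0, 0.1, 132.5]
wrist_force: [-2.7, -6.8, 9.5]
opening: 0.0136
grasp_force: 39.9
```

```bash
python3 t.py 3
```

```text
13.95 yaw 132.5 pos [0.5013 0.2053 0.1049] mean [-1.518  0.631 -0.033 -2.887 -7.314  9.155 -0.031] 
Tz [-0.047 -0.007 -0.044] j6 [-0.03  -0.031 -0.032]
```

Request:
servo_tool([
  [[0,0,1.5],[0,0,0],0],
  [[0,0,0],[0,0,0],0],
  [[0,0,0],[0,0,0],0],
  [[0,0,0],[0,0,0],0],
])

```text
time: 14.35
ee_pos: [0.5013, 0.2053, 0.1049]
tcp_rot: [180.0, 0.1, 131.0]
wrist_force: [-2.7, -6.7, 8.2]
opening: 0.0136
grasp_force: 39.9
```

```bash
python3 t.py 3
```

```text
14.45 yaw 131.0 pos [0.5013 0.2053 0.1049] mean [-1.573  0.686 -0.043 -3.106 -7.347  8.754 -0.031] 
Tz [-0.055 -0.067 -0.009] j6 [-0.03  -0.031 -0.031]
```

Request:
servo_tool([
  [[0,0,1.5],[0,0,0],0],
  [[0,0,0],[0,0,0],0],
  [[0,0,0],[0,0,0],0],
  [[0,0,0],[0,0,0],0],
])

```text
time: 14.85
ee_pos: [0.5013, 0.2052, 0.1049]
tcp_rot: [180.0, 0.1, 129.5]
wrist_force: [-3.5, -7.5, 9.3]
opening: 0.0133
grasp_force: 39.9
```

```bash
python3 t.py 3
```

```text
14.95 yaw 129.5 pos [0.5013 0.2052 0.1049] mean [-1.61   0.746 -0.029 -3.261 -7.354  8.855 -0.03 ] 
Tz [-0.086  0.003 -0.005] j6 [-0.03  -0.031 -0.031]
```

Request:
servo_tool([
  [[0,0,1.5],[0,0,0],0],
  [[0,0,0],[0,0,0],0],
  [[0,0,0],[0,0,0],0],
  [[0,0,0],[0,0,0],0],
])

```text
time: 15.35
ee_pos: [0.5013, 0.2052, 0.1049]
tcp_rot: [180.0, 0.1, 128.0]
wrist_force: [-3.8, -7.7, 8.6]
opening: 0.0131
grasp_force: 40.0
```

```bash
python3 t.py 3
```

```text
15.45 yaw 128.0 pos [0.5013 0.2052 0.1049] mean [-1.603  0.773 -0.05  -3.333 -7.486  9.531 -0.03 ] 
Tz [-0.083 -0.025 -0.041] j6 [-0.029 -0.031 -0.031]
```

Request:
servo_tool([
  [[0,0,1.5],[0,0,0],0],
  [[0,0,0],[0,0,0],0],
  [[0,0,0],[0,0,0],0],
  [[0,0,0],[0,0,0],0],
])

```text
time: 15.85
ee_pos: [0.5012, 0.2052, 0.1049]
tcp_rot: [180.0, 0.1, 126.5]
wrist_force: [-4.1, -6.7, 9.0]
opening: 0.0129
grasp_force: 40.0
```

```bash
python3 t.py 3
```

```text
15.95 yaw 126.5 pos [0.5012 0.2052 0.1049] mean [-1.652e+00  7.690e-01 -7.000e-03 -3.702e+00 -7.612e+00  8.906e+00
 -3.000e-02] 
Tz [-0.042  0.022 -0.002] j6 [-0.029 -0.03  -0.031]
```

Request:
servo_tool([
  [[0,0,1.5],[0,0,0],0],
  [[0,0,0],[0,0,0],0],
  [[0,0,0],[0,0,0],0],
  [[0,0,0],[0,0,0],0],
])

```text
time: 16.35
ee_pos: [0.5012, 0.2052, 0.1049]
tcp_rot: [180.0, 0.1, 125.0]
wrist_force: [-4.0, -8.0, 8.8]
opening: 0.0136
grasp_force: 40.0
```

```bash
python3 t.py 3
```

```text
16.45 yaw 125.0 pos [0.5012 0.2052 0.1049] mean [-1.703  0.839 -0.018 -3.886 -8.404  9.43  -0.015] 
Tz [-0.002 -0.037 -0.015] j6 [-0.015 -0.016 -0.016]
```

Request:
servo_tool([
  [[0,0,1.5],[0,0,0],0],
  [[0,0,0],[0,0,0],0],
  [[0,0,0],[0,0,0],0],
  [[0,0,0],[0,0,0],0],
])

```text
time: 16.85
ee_pos: [0.5011, 0.2051, 0.1049]
tcp_rot: [180.0, 0.1, 123.5]
wrist_force: [-4.0, -8.9, 8.5]
opening: 0.0138
grasp_force: 40.0
```

```bash
python3 t.py 3
```

```text
16.95 yaw 123.5 pos [0.5012 0.2052 0.1049] mean [-1.702  0.864  0.03  -4.351 -8.394  9.348  0.015] 
Tz [0.059 0.026 0.006] j6 [0.016 0.015 0.015]
```

Contact felt at about yaw 125.5°. Continuing gently.

Request:
servo_tool([
  [[0,0,1],[0,0,0],0],
  [[0,0,1],[0,0,0],0],
  [[0,0,0],[0,0,0],0],
  [[0,0,0],[0,0,0],0],
  [[0,0,0],[0,0,0],0],
])

```text
time: 17.45
ee_pos: [0.5011, 0.2051, 0.1048]
tcp_rot: [180.0, 0.1, 121.5]
wrist_force: [-4.3, -7.5, 9.5]
opening: 0.0134
grasp_force: 40.0
```

```bash
python3 t.py 4
```

```text
17.6 yaw 121.5 pos [0.5011 0.2051 0.1049] mean [-1.767  0.926  0.073 -4.084 -8.128  9.819  0.056] 
Tz [0.041 0.092 0.113 0.046] j6 [0.057 0.056 0.056 0.056]
```

Request:
servo_tool([
  [[0,0,1],[0,0,0],0],
  [[0,0,1],[0,0,0],0],
  [[0,0,1],[0,0,0],0],
  [[0,0,0],[0,0,0],0],
  [[0,0,0],[0,0,0],0],
  [[0,0,0],[0,0,0],0],
])

```text
time: 18.2
ee_pos: [0.501, 0.2051, 0.1049]
tcp_rot: [180.0, 0.1, 118.5]
wrist_force: [-5.4, -8.6, 10.5]
opening: 0.0134
grasp_force: 40.1
```

```bash
python3 t.py 6
```

```text
18.45 yaw 118.51 pos [0.501  0.2051 0.1049] mean [-1.819  0.996  0.118 -4.809 -8.57  10.294  0.117] 
Tz [0.128 0.086 0.1   0.101 0.129 0.161] j6 [0.118 0.117 0.117 0.117 0.117 0.117]
```

Request:
servo_tool([
  [[0,0,-7.5],[0,0,0],0],
  [[0,0,-7.5],[0,0,0],0],
  [[0,0,-7.5],[0,0,0],0],
  [[0,0,-7.5],[0,0,0],0],
  [[0,0,-7.5],[0,0,0],0],
  [[0,0,-7.5],[0,0,0],0],
  [[0,0,-7.5],[0,0,0],0],
  [[0,0,-7.5],[0,0,0],0],
  [[0,0,-7.5],[0,0,0],0],
  [[0,0,-7.5],[0,0,0],0],
  [[0,0,-7.5],[0,0,0],0],
  [[0,0,-7.5],[0,0,0],0],
])

```text
time: 19.65
ee_pos: [0.5017, 0.2073, 0.1049]
tcp_rot: [179.9, 0.2, -151.1]
wrist_force: [-2.2, 3.8, 6.0]
opening: 0.0132
grasp_force: 39.5
```

Request:
servo_tool([
  [[0,0,0],[0,0,0],0],
  [[0,0,0],[0,0,0],0],
  [[0,0,0],[0,0,0],0],
])

```text
time: 19.95
ee_pos: [0.5017, 0.2073, 0.1049]
tcp_rot: [179.9, 0.2, -151.4]
wrist_force: [-1.5, 3.7, 5.9]
opening: 0.0132
grasp_force: 39.5
```

```bash
python3 t.py 3; python3 o.py|tail -2
```

```text
20.05 yaw -151.42 pos [0.5017 0.2073 0.1049] mean [ 0.736  0.24   0.03  -1.109  4.019  5.644  0.025] 
Tz [0.021 0.026 0.042] j6 [0.02  0.027 0.028]
grasp_force 39.4931
q6 -6.183968209636621 j6 0.02817233616951853
```

Backed off 90.1°. Releasing and rising to check.

Request:
servo_tool([
  [[0,0,0],[0,0,0],50],
  [[0,0,0],[0,0,0],70],
  [[0,0,0],[0,0,0],70],
  [[0,0,0],[0,0,-0.02],70],
  [[0,0,0],[0,0,-0.03],70],
  [[0,0,0],[0,0,-0.04],70],
  [[0,0,8.5],[0,0,-0.03],70],
  [[0,0,0],[0,0,0],70],
  [[0,0,0],[0,0,0],70],
])

```text
time: 20.95
ee_pos: [0.5014, 0.2062, 0.2237]
tcp_rot: [180.0, 0.1, -159.9]
wrist_force: [-1.0, -0.9, -0.1]
opening: 0.0599
grasp_force: 0.0
```

```bash
cat > v.py <<'E'
from h import *
import sys
o=get_obs();print(o["time"],o["ee_pos"].round(4),o["tcp_rot"].round(2),o["opening"])
im,d=look("wrist",[(mark_of,"lever_knob"),(mark_of,"lever_pivot"),(mark_of,"screw_grip"),(mark_of,"stand")],sys.argv[1])
for n in("screw_grip","lever_knob"):
    r=cut_out(n,"wrist")
    if not r: continue
    P=cloud("wrist",r[0]["mask"],d); z=np.percentile(P[:,2],95); T=P[P[:,2]>z-.004]; print(n,len(P),z.round(4),T.mean(0).round(4),cv2.minAreaRect(T[:,:2].astype(np.float32)*1000))
E
python3 v.py w3.png
```

```text
20.95 [0.5014 0.2062 0.2237] [ 1.7998e+02  1.0000e-01 -1.5990e+02] 0.05986140833599266
wrist call lever_knob [(0.66, [0.4621, 0.0881, 0.0849])]
wrist call lever_pivot [(0.58, [0.4889, 0.1325, 0.0875])]
wrist call screw_grip [(0.98, [0.5035, 0.2026, 0.1149])]
wrist call stand [(0.58, [0.5, 0.2075, -0.0029])]
screw_grip 1133 0.1348 [0.4989 0.2053 0.1334] ((499.4643249511719, 205.47438049316406), (44.9635009765625, 13.610739707946777), 28.438661575317383)
lever_knob 1789 0.1084 [0.4608 0.0856 0.1073] ((461.38299560546875, 85.02454376220703), (18.269134521484375, 17.980480194091797), 20.741857528686523)
```

View pics/w3.png

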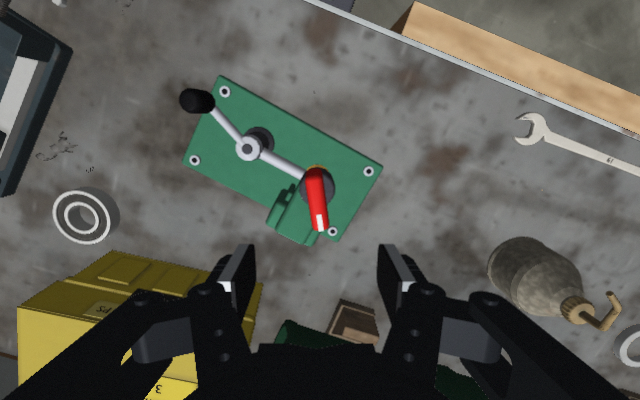

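Picture: the handle at (317,200) measures 28.4° against 28.6° expected, so the quarter turn held. The knob is at (197,101). Moving over the knob and rotating.

Request:
servo_tool([
  [[0,0,-8.5],[0,0,0],60],
  [[0,0,-8.5],[0,0,0],60],
  [[0,0,-8.5],[0,0,0],60],
  [[0,0,-8.5],[0,0,0],60],
  [[0,0,-8.5],[0,0,0],60],
  [[0,0,0],[0.0248,-0.0043,0],60],
  [[0,0,0],[0.025,-0.004,0],60],
  [[0,0,0],[0.025,-0.004,0],60],
  [[0,0,0],[0.025,-0.004,0],60],
  [[0,0,0],[0.025,-0.004,0],60],
  [[0,0,0],[0,0,0],60],
  [[0,0,0],[0,0,0],60],
])

```text
time: 22.5
ee_pos: [0.4616, 0.0859, 0.2233]
tcp_rot: [-180.0, 0.1, -117.5]
wrist_force: [-0.1, -0.1, -0.5]
opening: 0.0512
grasp_force: 0.0
```

```bash
python3 v.py w4.png; python3 o.py | tail -1
```

```text
22.5 [0.4616 0.0859 0.2233] [-1.7997e+02  7.0000e-02 -1.1751e+02] 0.051167981780443475
wrist call lever_knob [(0.81, [0.463, 0.0863, 0.0884])]
wrist call lever_pivot [(0.62, [0.4889, 0.1334, 0.0891]), (0.27, [0.461, 0.0874, 0.0883])]
wrist call screw_grip [(0.59, [0.5049, 0.2034, 0.114])]
wrist call stand [(0.96, [0.5008, 0.2084, -0.0022])]
screw_grip 1137 0.1349 [0.4957 0.2013 0.1337] ((497.8202819824219, 203.70828247070312), (38.806705474853516, 13.080387115478516), 29.49717903137207)
q6 -51.984594401249055 j6 0.003597535760491155
```

Request:
servo_tool([
  [[0,0,0],[0,0,0.036],60],
  [[0,0,0],[0,0,0.036],60],
  [[0,0,0],[0,0,0.036],60],
  [[0,0,0],[0,0,0.035],60],
  [[0,0,0],[0,0,0],30],
  [[0,0,0],[0,0,0],0],
  [[0,0,0],[0,0,0],0],
  [[0,0,0],[0,0,0],0],
  [[0,0,0],[0,0,0],0],
  [[0,0,0],[0,0,0],0],
], force=25)

```text
time: 23.85
ee_pos: [0.4621, 0.0863, 0.0815]
tcp_rot: [-179.9, 0.1, -117.5]
wrist_force: [-3.1, -0.7, 3.9]
opening: 0.0191
grasp_force: 26.3
```

```bash
python3 o.py
```

```text
time 23.85
ee_pos [0.4621 0.0863 0.0815]
tcp_rot [-1.799172e+02  1.014000e-01 -1.174568e+02]
wrist_force [-3.0938 -0.7483  3.8969]
torque [-0.1444  0.6054  0.0065]
opening 0.0191
grasp_force 26.2512
q6 -51.98387302001076 j6 0.015894241514615715
```

Request:
servo_tool([
  [[0,0,-4],[-0.00013,-0.0038,0],0],
  [[0,0,-4],[-0.00013,-0.0038,0],0],
  [[0,0,-4],[-0.00013,-0.0038,0],0],
  [[0,0,-4],[-0.00013,-0.0038,0],0],
  [[0,0,-4],[-0.00013,-0.0038,0],0],
  [[0,0,0],[0,0,0],0],
])

```text
time: 24.45
ee_pos: [0.4804, 0.0798, 0.0816]
tcp_rot: [-179.9, -0.0, -97.3]
wrist_force: [-3.0, -5.0, 4.8]
opening: 0.0187
grasp_force: 26.4
```

```bash
python3 o.py
```

```text
time 24.45
ee_pos [0.4804 0.0798 0.0816]
tcp_rot [-1.798689e+02 -2.820000e-02 -9.734400e+01]
wrist_force [-3.0221 -5.0355  4.819 ]
torque [-1.0672  0.7001  0.1406]
opening 0.0187
grasp_force 26.423
q6 -73.18829457899061 j6 -0.7018255814909935
```

Request:
servo_tool([
  [[0,0,-4],[-0.00013,-0.0038,0],0],
  [[0,0,-4],[-0.00013,-0.0038,0],0],
  [[0,0,-4],[-0.00013,-0.0038,0],0],
  [[0,0,-4],[-0.00013,-0.0038,0],0],
  [[0,0,-4],[-0.00013,-0.0038,0],0],
  [[0,0,0],[0,0,0],0],
])

```text
time: 25.05
ee_pos: [0.4993, 0.0801, 0.0816]
tcp_rot: [-179.9, -0.1, -77.4]
wrist_force: [-3.0, -7.4, 4.9]
opening: 0.0193
grasp_force: 26.5
```

Request:
servo_tool([
  [[0,0,-2],[0,-0.0019,0],0],
  [[0,0,-2],[0,-0.0019,0],0],
  [[0,0,0],[0,0,0],0],
])

```text
time: 25.35
ee_pos: [0.5028, 0.081, 0.0816]
tcp_rot: [-179.9, -0.1, -73.4]
wrist_force: [-2.6, -8.5, 4.7]
opening: 0.0188
grasp_force: 26.5
```

```bash
python3 o.py
```

```text
time 25.35
ee_pos [0.5028 0.081  0.0816]
tcp_rot [-1.79920e+02 -1.47000e-01 -7.34246e+01]
wrist_force [-2.5927 -8.5425  4.7062]
torque [-1.7004  0.6455  0.2867]
opening 0.0188
grasp_force 26.459
q6 -97.35083687029358 j6 -0.1322914520278573
```

Request:
servo_tool([
  [[0,0,-2],[0.0001,-0.0019,0],0],
  [[0,0,-2],[0.0001,-0.0019,0],0],
  [[0,0,0],[0,0,0],0],
])

```text
time: 25.65
ee_pos: [0.5065, 0.0821, 0.0816]
tcp_rot: [-179.9, -0.1, -69.4]
wrist_force: [-3.1, -7.5, 4.7]
opening: 0.019
grasp_force: 26.5
```

Request:
servo_tool([
  [[0,0,-1],[0,-0.001,0],0],
  [[0,0,-1],[0,-0.001,0],0],
  [[0,0,0],[0,0,0],0],
])

```text
time: 25.95
ee_pos: [0.5073, 0.0824, 0.0815]
tcp_rot: [179.9, -0.1, -67.5]
wrist_force: [-8.6, -10.5, 7.6]
opening: 0.0189
grasp_force: 26.8
```

```bash
python3 o.py
```

```text
time 25.95
ee_pos [0.5073 0.0824 0.0815]
tcp_rot [ 1.799433e+02 -1.356000e-01 -6.748400e+01]
wrist_force [ -8.5605 -10.5278   7.6287]
torque [-1.9866  1.7476  0.049 ]
opening 0.0189
grasp_force 26.8042
q6 -103.21241267560966 j6 -0.16602552495896816
```

Stop felt; pressing a little more to confirm.

Request:
servo_tool([
  [[0,0,0],[0,-0.0012,0],0],
  [[0,0,0],[0,-0.0012,0],0],
  [[0,0,0],[0,0,0],0],
  [[0,0,0],[0,0,0],0],
])

```text
time: 26.35
ee_pos: [0.5075, 0.0824, 0.0814]
tcp_rot: [179.7, -0.1, -67.5]
wrist_force: [-19.0, -15.0, 14.2]
opening: 0.0192
grasp_force: 28.0
```

```bash
python3 o.py
```

```text
time 26.35
ee_pos [0.5075 0.0824 0.0814]
tcp_rot [ 1.797021e+02 -1.416000e-01 -6.753860e+01]
wrist_force [-19.0124 -14.9651  14.1923]
torque [-2.9251  3.9158  0.0639]
opening 0.0192
grasp_force 27.9597
q6 -103.12296254713364 j6 0.0681110518053174
```

Request:
servo_tool([
  [[0,0,0],[0,0.001,0],0],
  [[0,0,0],[0,0,0],40],
  [[0,0,0],[0,0,0],60],
  [[0,0,0],[0,0,0],60],
  [[0,0,0],[0,0,-0.02],60],
  [[0,0,0],[0,0,-0.035],60],
  [[0,0,0],[0,0,-0.045],60],
  [[0,0,0],[0,0,-0.045],60],
  [[0,0,0],[-0.03,0,0],60],
  [[0,0,0],[-0.03,0,0],60],
  [[0,0,0],[0,0,0],60],
  [[0,0,0],[0,0,0],60],
])

```text
time: 27.55
ee_pos: [0.4861, 0.1403, 0.2255]
tcp_rot: [-179.9, 0.0, -67.4]
wrist_force: [-0.4, -0.8, 0.3]
opening: 0.0511
grasp_force: 0.0
```

```bash
python3 v.py w5.png; python3 o.py|sed -n 4,5p
```

```text
27.55 [0.4861 0.1403 0.2255] [-1.7992e+02  1.0000e-02 -6.7360e+01] 0.05114434104169046
wrist call lever_knob [(0.95, [0.5078, 0.0818, 0.0889]), (0.32, [0.4942, 0.2087, 0.0135])]
wrist call lever_pivot [(0.62, [0.4877, 0.1329, 0.091])]
wrist call screw_grip [(0.57, [0.5054, 0.2014, 0.11])]
wrist call stand [(0.86, [0.5013, 0.2093, -0.0047])]
screw_grip 1009 0.1353 [0.4934 0.2    0.1344] ((504.0537414550781, 180.7679901123047), (27.164140701293945, 59.014404296875), 28.813980102539062)
lever_knob 1171 0.1092 [0.5084 0.0798 0.1079] ((508.5982360839844, 79.83496856689453), (18.04508399963379, 17.472875595092773), 22.26540184020996)
wrist_force [-0.5708 -0.134  -0.7158]
torque [ 0.0581 -0.0568 -0.    ]
```

View pics/w5.png

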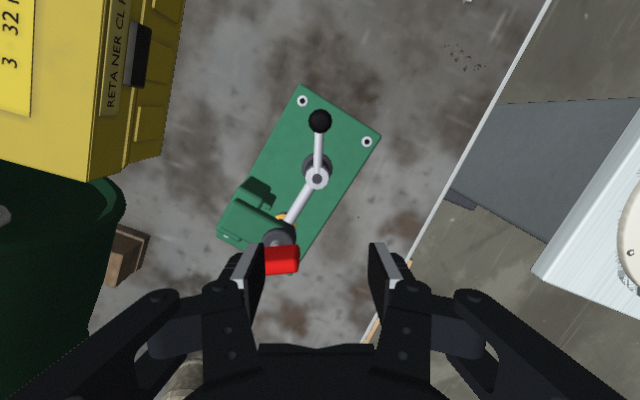

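The knob at (320,120) is on the locked side at the stop. The handle at (281,260) is still at 28.8°, and the gripper is clear.

```bash
python3 -c "
from workcell import job_done
print(job_done())"
```

```text
the job is handed in; nothing more can be done
None
```

The valve lash is set and the job handed in: the screw bottomed at about 0.15 N m over the drag, was backed off 90°, and the lever was swung to its stop and released, all by about 28 s on the robot's clock.

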